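# Gauge three sprung feet and sort out the weak one

## Robot

A 7-joint arm with a two-finger parallel gripper is mounted at the origin on a cart in front of the work surface, level with it; the furniture and walls round the work are solid. World frame = base frame: x ahead of the robot, y to its left, z up, the work surface at z = 0. Lengths are in m, angles in rad, forces in N, time in s.
With the tool pointing down it reaches from about 0.4 to 0.875 m from the base axis. Payload 19.3 kg.
Tool frame: the origin (TCP) lies at the very end of the fingers, on their centre line; the grasp point (between the pads) lies 19 mm behind it; z points along the fingers, y is the direction in which the jaws open and shut (so a half turn about z gives the same grasp; the last joint's range is limited). The gripper opens to 85 mm and grips with 20 to 120 N. Pads are 22 mm wide; open, the fingers measure 114 mm over their backs; the gripper's body (76 mm by 85 mm) begins 54 mm behind the grasp point. The pads swing forward as they close: fully open they stand 13 mm farther back than shut.
Start: joints at [-1.356, 0.521, -0.036, 1.599, 0.021, 1.021, -0.113], TCP at [0.176, 0.6, 0.231] pointing down, gripper open.
Joint ranges: [-2.91, 2.91], [-0.3, 2.13], [-1.5, 1.42], [0.17, 2.43], [-1.26, 4.41], [0.16, 1.93], [-2.52, 2.52]. Speed limits (rad/s): [1.89, 1.89, 2.39, 2.39, 3.01, 3.01, 3.01].

## Interface

Orientations are given as [roll, pitch, yaw] about the fixed x, y, z axes, in that order (R = Rz(yaw) Ry(pitch) Rx(roll)).
In Python, from workcell import bot gives the robot as it stands.
- The arm moves only by the tool carry_out, never from a script. Its argument "targets" is a list of rows, each a list of 7 numbers: the shift along the tool's x, y, z in mm, then the turn, a rotation vector about the tool's x, y, z in units of 6 degrees (1.0 is 6 degrees), then the closure in counts, from 0 (fully open) to 255 (shut). A call has 1 to 5 rows; each row shifts and turns the commanded pose from where the row before left it, along the tool's axes as they then stand; what a row does not reach is not made up. A row lasts 1/12 s, in which the tool goes at most 41.7 mm and 7.16 degrees, less where a joint would pass 70% of its speed; a pose out of reach is approached as far as the arm can. A call is refused whole if a number of a shift passes 41.7 or a number of a turn 1, either way. A call with a gripper value outside its range is refused whole. The fingers move at their own pace and stop on an object; "force" is the grip in N (left out, the last holds). Time passes only in rows, so rows that do not move let the fingers close. It gives the time, the measured TCP pose, the force and the opening at its end, in the units of the state.
- bot.observe(): the state, without advancing time (a new reading comes with each control period).
- bot.grab_frame(name): name is "side" or "top" or "wrist"; returns a dict with "color" (384x512x3 uint8, red, green, blue), "z_map" (384x512 float32, m along the optical axis (not along the pixel's ray), 0 where there is no reading), "K" (3x3 intrinsics, pixels), "cam_to_world" (4x4, takes a point from camera to world coordinates); the wrist camera has in their place "T_tool_cam" (4x4, takes a point from camera to tool coordinates, whose origin is the TCP and whose axes are the flange's). Camera axes: x right, y down, z forward; pixel columns grow to the right and rows downward; lengths in m; the calibration is good to about 2 mm. A picture is of the moment at which its call begins: read the wrist's pose just before it.
- bot.job_done(): hands the job in, once; it reports no verdict.
The state is a dict: "clock": time; "qpos": joint angles; "qd": joint speeds; "joint_efforts": joint torques, N m; "position": TCP position; "tool_rot": TCP orientation; "force": force on the tool from outside, world axes, zero at the start; "moment": the same for the moment, N m; "grip_width": finger opening in m.
Only numpy, scipy, OpenCV 4.12 (cv2) and the standard library are available. Lean on these libraries where they do the work, as an engineer would, in place of code of your own. Each camera call takes 0.05 s, during which the arm holds its last target. There are 200 camera calls.

## Task

One of the three look-alike anti-vibration feet on the plate has gone weak: take the dial gauge from its stand and press it squarely down on each foot in turn, from your left to your right, until the flange sits flat on the foot's rim, holding it there for a moment to read how far the sprung pin is pushed in. Then put the gauge back upright in its stand, and set the weak foot (the one whose plunger gives way, so that it pushes the pin in least) upright in the white tray. Leave the two sound feet standing on their marks and do not knock over or push away the beaker or the flask.

Things in the scene. Friction and masses are not known exactly. Their poses are not given: they have to be found in the camera images.
- gauge: Hand-held dial gauge, loose, 0.25 kg, upright in its stand. From below: steel flange 50 mm across, 8 mm thick; aluminium barrel 30 mm across; black grip block, 24 mm along x, 28 mm along y, 73 to 123 mm above the origin. Its dial leans out on the -x side. A pin 10 mm across sticks 12 mm out under the flange. Origin: centre of the flange's underside, z up along the barrel.
- gauge_grip (a point): Point on the gauge's axis inside its grip block, 105 mm above the flange's underside; hold it here, from above, across the 28 mm (y) sides.
- gauge_pin (a joint): How far the sprung pin (500 N/m) is pushed into the gauge (m): 0 = fully out (12 mm), 0.012 = fully in. With the flange flat on a foot's rim it reads about 0.0085 on a sound foot and about 0.0027 on the weak one, whose plunger gives way instead.
- gauge_needle (a joint): Angle (rad) of the black needle on the gauge's white dial: 0.3 rad clockwise per mm of pin travel; at 0 it points to the dial's lower left. The dial is 54 mm across, black-rimmed, on the gauge's -x side, tilted up by 35 degrees; it reaches 41 mm out from the axis and 78 mm above the flange's underside.
- stand: Fixed grey plastic stand, 78 x 78 x 30 mm. In its top is a square pocket 58 mm wide and 12 mm deep for the gauge's flange; the pocket's floor is 18 mm above the underside and has a 20 mm hole for the pin. It stands on one side of the plate, the tray on the other. Origin: centre of its underside.
- plate: Fixed flat aluminium plate 86 x 300 x 6 mm with three circle marks in a row along its y, 105 mm apart. Origin: centre of its underside; y points to the robot's left.
- place_left (a point): Centre of the left circle mark (robot's left) on the plate's top; a foot stands on it at the start, within 3 mm.
- place_middle (a point): Centre of the middle circle mark on the plate's top; a foot stands on it at the start, within 3 mm.
- place_right (a point): Centre of the right circle mark on the plate's top; a foot stands on it at the start, within 3 mm.
- foot_a: Anti-vibration foot, loose, 0.27 kg: dark steel housing 56 mm across (60 mm at its 5 mm thick base), 48 mm high; in its open top a black plunger 31 mm across, 1 mm below the rim, sinks up to 14 mm on a spring. Origin: centre of its underside, z up. The three feet look alike and stand on the plate in any order; exactly one has a weak spring.
- foot_b: Anti-vibration foot, loose, 0.27 kg: dark steel housing 56 mm across (60 mm at its 5 mm thick base), 48 mm high; in its open top a black plunger 31 mm across, 1 mm below the rim, sinks up to 14 mm on a spring. Origin: centre of its underside, z up. The three feet look alike and stand on the plate in any order; exactly one has a weak spring.
- foot_c: Anti-vibration foot, loose, 0.27 kg: dark steel housing 56 mm across (60 mm at its 5 mm thick base), 48 mm high; in its open top a black plunger 31 mm across, 1 mm below the rim, sinks up to 14 mm on a spring. Origin: centre of its underside, z up. The three feet look alike and stand on the plate in any order; exactly one has a weak spring.
- tray: Fixed white open tray 130 x 130 mm, 22 mm high, 4 mm walls and a floor about 4 mm thick. Origin: centre of its underside.
- beaker: Loose clear beaker, 54 mm across and 69 mm high, standing between the robot and the plate; a bystander. Origin: centre of its underside, z up.
- flask: Loose conical flask with pink contents, 76 mm across and 133 mm high, behind the plate; a bystander. Origin: centre of its underside, z up.
Mind the look-alikes: they are no part of the job. Leave any turquoise look-alike of the tray alone. What is shaped like the foot_b but purple is not meant.

How it is judged:
By the outcome, as a careful person would: the job done as asked, in the order asked, and still so for the second after the job is handed in, with the robot touching nothing.
It also fails if it takes over 72 s, if anything falls off the work surface, if the arm or the gripper's body presses on something with over 40 N, if the wrist force passes 120 N, or if a joint passes its speed limit or range.

## Working session

There is one attempt and no reset: what is moved stays moved. The work goes in short steps, Python scripts to look and compute and a tool call to move; the robot and the scene stay as the last step left them, time stands still between calls to the robot, and variables do not carry over. Pictures are saved under pics/ and viewed, about 8 in all and at most 12, crops included, and the job is handed in when it is done.

Besides the shell and the picture viewer there is one more tool, called after "Emit:" as a command line: name --pt "numbers of a row" for each row, then --argument value for the rest. carry_out: Moves the arm, as the interface text tells. Its arguments: {"type":"object","properties":{"targets":{"type":"array","items":{"type":"array","items":{"type":"number"}}},"force":{"type":"number"}},"required":["targets"]}

```bash
mkdir -p pics; ls; cat > h.py <<'E'
import numpy as np, cv2
from workcell import bot
def grab(n,save=None):
    s=bot.observe(); f=bot.grab_frame(n)
    if save: cv2.imwrite('pics/'+save,f['color'][:,:,::-1])
    if 'T_tool_cam' in f:
        from scipy.spatial.transform import Rotation as R
        T=np.eye(4); T[:3,:3]=R.from_euler('xyz',s['tool_rot']).as_matrix(); T[:3,3]=s['position']
        f['cam_to_world']=T@f['T_tool_cam']
    return f
def cloud(f):
    z=f['z_map'].astype(float); K=f['K']; v,u=np.mgrid[:z.shape[0],:z.shape[1]]
    P=np.stack([(u-K[0,2])/K[0,0]*z,(v-K[1,2])/K[1,1]*z,z,np.ones_like(z)],-1)@f['cam_to_world'].T
    P[z==0]=np.nan; return P[...,:3]
def ray(f,u,v,h):
    K=f['K'];T=f['cam_to_world'];d=T[:3,:3]@np.array([(u-K[0,2])/K[0,0],(v-K[1,2])/K[1,1],1]);o=T[:3,3]
    return o+d*(h-o[2])/d[2]
E
python3 - <<'E'
from h import *
print(bot.observe())
a=grab('side','side0.png');b=grab('top','top0.png')
np.savez('f0.npz',**{k+n:v for n,f in (('s',a),('t',b)) for k,v in f.items()})
for f in(a,b): print(f['K'],f['cam_to_world'].round(3))
E
```

```text
pics
{'clock': 0.0, 'qpos': array([-1.35620513,  0.52200602, -0.03631971,  1.6000087 ,  0.02120717,
        1.02109766, -0.11280725]), 'qd': array([-0.00196121,  0.00071279, -0.00055012,  0.00111364,  0.00167821,
        0.00113377,  0.00061862]), 'joint_efforts': array([ 4.67824466e-04, -9.27097321e+01,  1.98117033e+00, -3.69937670e+01,
        1.80091598e-02,  8.25404510e-03, -1.45510739e-05]), 'position': array([0.17554483, 0.59948729, 0.23073055]), 'tool_rot': array([-3.14046179e+00,  9.11601589e-05,  2.85678138e+00]), 'force': array([-0.55173413, -0.59812433,  0.16930353]), 'moment': array([-0.01176011, -0.01729299, -0.00031832]), 'grip_width': 0.08543003728172585}
[[407.42532667   0.         260.00070287]
 [  0.         407.42532667 187.10969706]
 [  0.           0.           1.        ]] [[ 0.997 -0.033  0.069  0.506]
 [-0.077 -0.394  0.916 -1.024]
 [-0.003 -0.919 -0.395  0.602]
 [ 0.     0.     0.     1.   ]]
[[350.01146347   0.         262.04436262]
 [  0.         350.01146347 195.42339416]
 [  0.           0.           1.        ]] [[ 2.10e-02 -9.96e-01  8.70e-02  4.70e-01]
 [-1.00e+00 -2.10e-02  3.00e-03  1.03e-01]
 [-1.00e-03 -8.70e-02 -9.96e-01  1.19e+00]
 [ 0.00e+00  0.00e+00  0.00e+00  1.00e+00]]
```

View pics/side0.png

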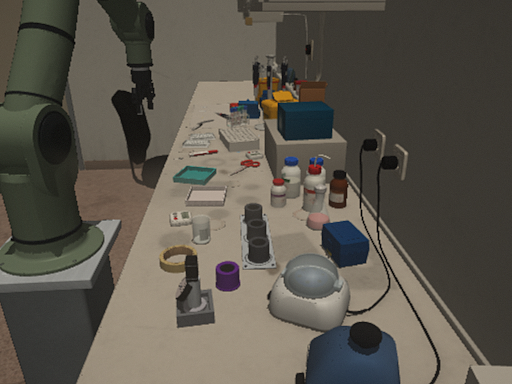

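View pics/top0.png

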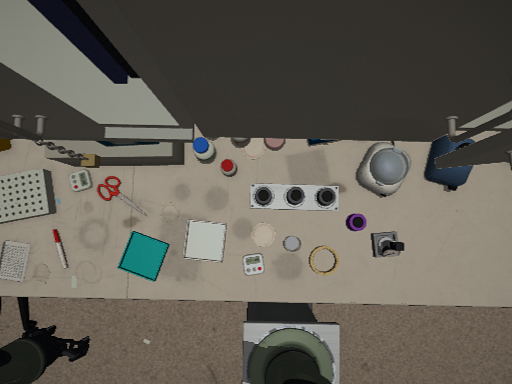

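The side view shows the gauge at (192,285) in its stand (195,307), the feet at (254,213), (257,230) and (259,250), the beaker at (201,230) and the flask near (318,215).

Candidates, in top-view pixels:
- **Feet:** dark ones on the plate at (264,196), (296,196), (328,196). The purple one at (357,222) is not meant.
- **Tray:** white at (206,241). The turquoise one at (144,256) is not meant.
- **Gauge:** at (387,244), with nothing similar around.

```bash
python3 - <<'E'
from h import *
d=np.load('f0.npz')
t={k:d[k+'t'] for k in('color','z_map','K','cam_to_world')}; s={k:d[k+'s'] for k in('color','z_map','K','cam_to_world')}
P=cloud(t);S=cloud(s)
def reg(P,x0,x1,y0,y1,z0,z1):
    m=(P[...,0]>x0)&(P[...,0]<x1)&(P[...,1]>y0)&(P[...,1]<y1)&(P[...,2]>z0)&(P[...,2]<z1); return P[m]
print('table',np.nanmedian(P[270:290,180:230,2]))
for n,(u,v) in dict(L=(264,196),M=(296,196),R=(328,196),tray=(206,241),beaker=(291,243),gauge=(387,244),purple=(357,222),teal=(144,256),ring=(323,260),bottle=(228,167)).items():
    print(n,P[v,u].round(3), ray(t,u,v,.05).round(3))
# feet: rim points at z~.054
for v,u in((196,264),(196,296),(196,328)):
    c=P[v,u]
    q=reg(P,c[0]-.05,c[0]+.05,c[1]-.05,c[1]+.05,.045,.06)
    (cc,r)=cv2.minEnclosingCircle(q[:,:2].astype(np.float32)); print('foot',cc,r,len(q),q[:,2].mean())
c=P[241,206]
hsv=cv2.cvtColor(t['color'],cv2.COLOR_RGB2HSV)
def rect(q): r=cv2.minAreaRect(q[:,:2].astype(np.float32)); return r
c=P[241,206];q=reg(P,c[0]-.1,c[0]+.1,c[1]-.1,c[1]+.1,.016,.03);print('tray rim',rect(q),len(q))
c=P[196,296];q=reg(P,c[0]-.06,c[0]+.06,c[1]-.19,c[1]+.19,.0035,.009);print('plate',rect(q),len(q))
c=ray(t,385,245,.03)
for z0,z1 in((.02,.035),(.035,.07),(.07,.1),(.1,.15)):
    for A in(P,S):
        q=reg(A,c[0]-.08,c[0]+.08,c[1]-.08,c[1]+.08,z0,z1)
        if len(q)>3: print('gauge',z0,rect(q),len(q),q.mean(0).round(3))
q=reg(S,.3,.62,-.1,.2,.03,.1)
c=P[243,291];q=reg(P,c[0]-.05,c[0]+.05,c[1]-.05,c[1]+.05,.04,.09);print('beaker',rect(q),len(q),q.mean(0))
pk=((hsv[...,0]>165)|(hsv[...,0]<12))&(hsv[...,1]>50)&(hsv[...,2]>100);
n,l,st,ct=cv2.connectedComponentsWithStats(pk.astype(np.uint8))
for i in range(1,n):
    if st[i,4]>25: u,v=ct[i];print('pink',u,v,st[i],P[int(v),int(u)].round(3))
q=reg(P,.65,1,-.3,.4,.1,.6);print('tall',len(q),rect(q), q[:,0].min(),q[:,2].max())
im=cv2.resize(t['color'][120:300,180:430],None,fx=3.2,fy=3.2,interpolation=cv2.INTER_CUBIC)[:,:,::-1]; cv2.imwrite('pics/topc.png',im)
E
```

```text
table -0.0006517967707238004
L [0.567 0.1   0.06 ] [0.567 0.1   0.05 ]
M [ 0.569 -0.004  0.053] [ 0.57  -0.005  0.05 ]
R [ 0.572 -0.109  0.049] [ 0.572 -0.109  0.05 ]
tray [0.415 0.292 0.004] [0.417 0.284 0.05 ]
beaker [ 0.414  0.005 -0.002] [0.417 0.009 0.05 ]
gauge [ 0.421 -0.293  0.07 ] [ 0.42  -0.301  0.05 ]
purple [ 0.489 -0.204  0.051] [ 0.489 -0.204  0.05 ]
teal [0.361 0.498 0.003] [0.365 0.482 0.05 ]
ring [ 0.36  -0.103 -0.003] [ 0.365 -0.094  0.05 ]
bottle [0.654 0.216 0.091] [0.661 0.22  0.05 ]
foot (0.570574939250946, 0.10164716094732285) 0.027866803109645844 207 0.0533673392565053
foot (0.5733242630958557, -0.004619284998625517) 0.027931762859225273 204 0.05359130779395682
foot (0.5721302032470703, -0.10652712732553482) 0.027918456122279167 207 0.053500847331409584
tray rim ((0.41761234402656555, 0.2935071885585785), (0.1302552968263626, 0.1304180920124054), 84.93203735351562) 201
plate ((0.5688686370849609, -0.005191788077354431), (0.11890257894992828, 0.37477001547813416), 0.011234087869524956) 1176
gauge 0.02 ((0.43530207872390747, -0.28490620851516724), (0.11445901542
[... 1037 characters left out ...]
98523831367), 1.5812300443649292) 292 [ 0.419 -0.317  0.125]
beaker ((0.4148292541503906, 0.001504749059677124), (0.05063994973897934, 0.05057724565267563), 1.7926768064498901) 63 [ 0.41274085 -0.00147482  0.06307916]
pink 274.0 141.82575757575756 [265 138  19   9 132] [0.749 0.071 0.059]
pink 226.72357723577235 164.4471544715447 [221 159  13  12 123] [0.663 0.223 0.092]
pink 109.07692307692308 187.78947368421052 [ 96 176  25  25 247] [ 0.592  0.632 -0.003]
pink 54.982142857142854 235.66071428571428 [ 52 229   7  14  56] [0.425 0.798 0.015]
tall 860 ((0.7016770839691162, 0.04954260587692261), (0.6997100710868835, 0.08263929188251495), 88.35225677490234) 0.6510894141888864 0.17093581296759464
```

View pics/topc.png

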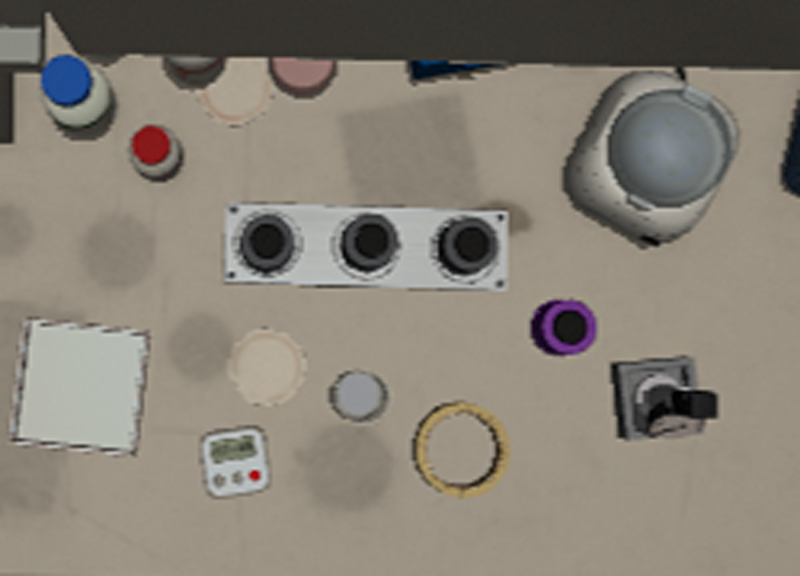

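The crop confirms the choice: gauge in its grey stand, dial toward the robot (-x), three dark feet on the plate, white tray, clear beaker. Next I'll move above the gauge, with the half turn that suits joint 7.

```bash
cat >> h.py <<'E'
from scipy.spatial.transform import Rotation as R
def plan(wps,grip=0):
    """wps: (x,y,z,yaw_deg of tool x in world, rows); prints rows in tool axes"""
    s=bot.observe(); p=s['position'].copy(); Q=R.from_euler('xyz',s['tool_rot'])
    for x,y,z,yaw,n in wps:
        t=np.array([x,y,z]); G=R.from_euler('xyz',[np.pi,0,np.radians(yaw)])
        a=Q.as_matrix()[:,0]; dy=(yaw-np.degrees(np.arctan2(a[1],a[0]))+180)%360-180
        for k in range(n,0,-1):
            sh=Q.inv().apply((t-p)/k)*1000
            if k==1 or abs(dy)<6: rv=(Q.inv()*G).as_rotvec()/k
            else: rv=np.array([0,0,-np.radians(dy)/n])
            rv=np.degrees(rv)/6
            r=[*sh.round(1),*rv.round(2)]; print([float(v) for v in r]+[grip], '|' if k==1 else '')
            p=p+Q.apply(np.array(r[:3]))/1000; Q=Q*R.from_rotvec(np.radians(6*np.array(r[3:])))
def st():
    s=bot.observe(); a=R.from_euler('xyz',s['tool_rot']).as_matrix()
    print('t%.2f'%s['clock'],s['position'].round(4),'yaw %.2f'%np.degrees(np.arctan2(a[1,0],a[0,0])),'z',a[:,2].round(4),'F',s['force'].round(1),'w %.4f'%s['grip_width'])
E
python3 -c "
from h import *
plan([(.45,.2,.25,83,13),(.4185,-.308,.23,1.6,14)])"
```

```text
[-28.9, -23.6, -1.5, 0.0, 0.0, 1.03, 0] 
[-31.3, -20.3, -1.4, 0.0, 0.0, 1.03, 0] 
[-33.3, -16.8, -1.5, 0.0, 0.0, 1.03, 0] 
[-34.9, -13.2, -1.4, 0.0, 0.0, 1.03, 0] 
[-36.1, -9.3, -1.5, 0.0, 0.0, 1.03, 0] 
[-36.9, -5.4, -1.4, 0.0, 0.0, 1.03, 0] 
[-37.2, -1.4, -1.5, 0.0, 0.0, 1.03, 0] 
[-37.2, 2.6, -1.4, 0.0, 0.0, 1.03, 0] 
[-36.7, 6.6, -1.5, 0.0, 0.0, 1.03, 0] 
[-35.8, 10.6, -1.4, 0.0, 0.0, 1.03, 0] 
[-34.4, 14.3, -1.5, 0.0, 0.0, 1.03, 0] 
[-32.6, 18.0, -1.4, 0.0, 0.0, 1.03, 0] 
[-30.6, 21.3, -1.5, -0.0, 0.01, 1.09, 0] |
[-36.3, 2.2, 1.4, 0.0, 0.0, 0.97, 0] 
[-35.9, 5.9, 1.4, 0.0, 0.0, 0.97, 0] 
[-35.1, 9.5, 1.4, 0.0, 0.0, 0.97, 0] 
[-33.9, 13.0, 1.4, 0.0, 0.0, 0.97, 0] 
[-32.5, 16.4, 1.4, 0.0, 0.0, 0.97, 0] 
[-30.6, 19.6, 1.4, 0.0, 0.0, 0.97, 0] 
[-28.5, 22.6, 1.4, 0.0, 0.0, 0.97, 0] 
[-26.1, 25.3, 1.5, 0.0, 0.0, 0.97, 0] 
[-23.4, 27.9, 1.4, 0.0, 0.0, 0.97, 0] 
[-20.4, 30.1, 1.5, 0.0, 0.0, 0.97, 0] 
[-17.2, 32.0, 1.4, 0.0, 0.0, 0.97, 0] 
[-13.9, 33.5, 1.5, 0.0, 0.0, 0.97, 0] 
[-10.5, 34.8, 1.4, 0.0, 0.0, 0.97, 0] 
[-6.9, 35.7, 1.5, -0.0, 0.0, 0.95, 0] |
```

Emit:
carry_out --pt "-29 -24 -1.5 0 0 1 0" --pt "-31 -20 -1.5 0 0 1 0" --pt "-33 -17 -1.5 0 0 1 0" --pt "-35 -13 -1.5 0 0 1 0" --pt "-36 -9 -1.5 0 0 1 0"

```text
clock: 0.52
position: [0.2826, 0.4454, 0.2387]
tool_rot: [-3.141, -0.0, 2.328]
force: [0.7, 0.6, 0.4]
grip_width: 0.0855
```

Emit:
carry_out --pt "-37 -5 -1.5 0 0 1 0" --pt "-37 -1 -1.5 0 0 1 0" --pt "-37 3 -1.5 0 0 1 0" --pt "-37 7 -1.5 0 0 1 0" --pt "-36 11 -1.5 0 0 1 0"

```text
clock: 0.93
position: [0.3932, 0.2949, 0.2464]
tool_rot: [-3.141, -0.0, 1.805]
force: [0.8, 0.4, 0.4]
grip_width: 0.0852
```

Emit:
carry_out --pt "-34 14 -1.5 0 0 1 0" --pt "-33 18 -1.5 0 0 1 0" --pt "-31 21 -1.5 0 0 1 0" --pt "-36 2 1.5 0 0 1 0" --pt "-36 6 1.5 0 0 1 0"

```text
clock: 1.35
position: [0.4575, 0.1319, 0.2475]
tool_rot: [3.141, 0.0, 1.28]
force: [0.9, -1.1, -0.4]
grip_width: 0.0851
```

Emit:
carry_out --pt "-35 10 1.5 0 0 1 0" --pt "-34 13 1.5 0 0 1 0" --pt "-32 16 1.5 0 0 1 0" --pt "-31 20 1.5 0 0 1 0" --pt "-28 23 1.5 0 0 1 0"

```text
clock: 1.77
position: [0.4528, -0.0497, 0.2403]
tool_rot: [-3.142, -0.0, 0.757]
force: [1.8, 0.3, 0.0]
grip_width: 0.0853
```

Emit:
carry_out --pt "-26 25 1.5 0 0 1 0" --pt "-23 28 1.5 0 0 1 0" --pt "-20 30 1.5 0 0 1 0" --pt "0 0 0 0 0 0 0" --pt "0 0 0 0 0 0 0"

```text
clock: 2.18
position: [0.4488, -0.158, 0.2356]
tool_rot: [3.141, 0.001, 0.444]
force: [1.5, 1.6, -0.6]
grip_width: 0.0852
```

```bash
python3 -c "
from h import *
st();plan([(.4185,-.308,.23,1.6,5)])"
```

```text
t2.18 [ 0.4488 -0.158   0.2356] yaw 25.46 z [-7.e-04 -6.e-04 -1.e+00] F [ 1.5  1.6 -0.6] w 0.0852
[-18.4, 24.5, 1.1, 0.0, 0.0, 0.8, 0] 
[-16.2, 25.9, 1.2, 0.0, 0.0, 0.8, 0] 
[-14.0, 27.2, 1.1, 0.0, 0.0, 0.8, 0] 
[-11.7, 28.3, 1.2, 0.0, 0.0, 0.8, 0] 
[-9.4, 29.1, 1.1, 0.01, 0.01, 0.78, 0] |
```

Emit:
carry_out --pt "-18.4 24.5 1 0 0 0.8 0" --pt "-16.2 26 1 0 0 0.8 0" --pt "-14 27 1 0 0 0.8 0" --pt "-11.7 28.3 1 0 0 0.8 0" --pt "-9.4 29 1 0 0 0.78 0"

```text
clock: 2.6
position: [0.4198, -0.3063, 0.2307]
tool_rot: [-3.141, -0.0, 0.03]
force: [1.4, 0.9, -0.0]
grip_width: 0.0854
```

Emit:
carry_out --pt "0 0 0 0 0 0 0" --pt "0 0 0 0 0 0 0"

```text
clock: 2.77
position: [0.4193, -0.3065, 0.2305]
tool_rot: [-3.142, 0.001, 0.031]
force: [-0.0, 0.9, 0.5]
grip_width: 0.0853
```

```bash
python3 - <<'E'
from h import *
st(); f=grab('wrist','w1.png');P=cloud(f)
m=(P[...,2]>.125)&(P[...,2]<.155)&(abs(P[...,0]-.4185)<.05)&(abs(P[...,1]+.308)<.05)
q=P[m];print(len(q),q[:,2].mean() if len(q) else 0)
if len(q):print(cv2.minAreaRect(q[:,:2].astype(np.float32)))
m=(P[...,2]>.022)&(P[...,2]<.036)&(abs(P[...,0]-.4185)<.07)&(abs(P[...,1]+.308)<.07);q=P[m];print(len(q),cv2.minAreaRect(q[:,:2].astype(np.float32)))
E
```

```text
t2.77 [ 0.4193 -0.3065  0.2305] yaw 1.76 z [-8.e-04  0.e+00 -1.e+00] F [-0.   0.9  0.5] w 0.0853
1283 0.13821705813434543
((0.4162328541278839, -0.30652937293052673), (0.02500065788626671, 0.027986012399196625), 0.567933976650238)
2677 ((0.4164193868637085, -0.30588817596435547), (0.07816825807094574, 0.07835602015256882), 6.388123035430908)
```

View pics/w1.png

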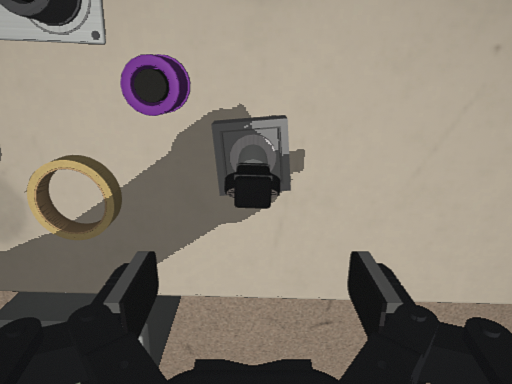

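The wrist view shows the gauge block at (253,186), centred between the fingers (columns 156 and 350). The purple look-alike at (155,85) is well away. Going down to grip.

Emit:
carry_out --pt "-2.5 0 25 0 0 0.1 0" --pt "0 0 30 0 0 0 0" --pt "0 0 30 0 0 0 0" --pt "0 0 26 0 0 0 0" --pt "0 0 15 0 0 0 0" --force 60

```text
clock: 3.23
position: [0.4172, -0.3036, 0.1024]
tool_rot: [-3.14, 0.002, 0.025]
force: [0.2, 0.3, -0.4]
grip_width: 0.0856
```

Emit:
carry_out --pt "0 0 0 0 0 0 0" --pt "0 0 0 0 0 0 200" --pt "0 0 0 0 0 0 200" --pt "0 0 0 0 0 0 200" --pt "0 0 0 0 0 0 200"

```text
clock: 3.65
position: [0.4178, -0.3061, 0.1058]
tool_rot: [3.141, -0.002, 0.022]
force: [0.2, -0.9, 0.4]
grip_width: 0.0387
```

Emit:
carry_out --pt "0 0 0 0 0 0 255" --pt "0 0 0 0 0 0 255" --pt "0 0 0 0 0 0 255" --pt "0 0 0 0 0 0 255" --pt "0 0 0 0 0 0 255"

```text
clock: 4.07
position: [0.4177, -0.3063, 0.1057]
tool_rot: [3.141, -0.002, 0.021]
force: [-0.1, 2.2, 12.2]
grip_width: 0.0277
```

```bash
python3 -c "
from h import *
st();print(bot.observe()['moment'])"
```

```text
t4.07 [ 0.4177 -0.3063  0.1057] yaw 1.21 z [ 1.5e-03 -1.0e-04 -1.0e+00] F [-0.1  2.2 12.2] w 0.0277
[ 0.63762599  0.14923007 -0.04448281]
```

The grip is at 27.7 mm, so it is on the 28 mm sides. I'll lift straight up, check, and plan the way to the left foot. The gauge will be yawed so its dial faces the side camera.

Emit:
carry_out --pt "0 0 -10 0 0 0 255" --pt "0 0 -25 0 0 0 255" --pt "0 0 -35 0 0 0 255" --pt "0 0 -35 0 0 0 255" --pt "0 0 -20 0 0 0 255"

```text
clock: 4.48
position: [0.4171, -0.307, 0.2335]
tool_rot: [3.14, -0.002, 0.02]
force: [1.0, -0.7, -2.9]
grip_width: 0.0276
```

Emit:
carry_out --pt "0 0 0 0 0 0 255" --pt "0 0 0 0 0 0 255"

```text
clock: 4.65
position: [0.4174, -0.306, 0.2307]
tool_rot: [3.141, -0.002, 0.022]
force: [-0.6, 0.0, -4.0]
grip_width: 0.0274
```

```bash
python3 - <<'E'
from h import *
st(); f=grab('side','s1.png');print(grab('wrist')['T_tool_cam'].round(3)) 
P=cloud(f); m=(abs(P[...,0]-.417)<.06)&(abs(P[...,1]+.306)<.06)&(P[...,2]>.06)
q=P[m]
for z0 in np.arange(.1,.26,.01):
    k=q[(q[:,2]>z0)&(q[:,2]<z0+.01)]
    if len(k):print(z0.round(2),len(k),k[:,0].min().round(4),k[:,0].max().round(4),k[:,1].min().round(4),f['color'][m][(q[:,2]>z0)&(q[:,2]<z0+.01)].mean(0).round())
plan([(.5706,.1016,.225,80,15)],255)
E
```

```text
t4.65 [ 0.4174 -0.306   0.2307] yaw 1.24 z [ 1.9e-03 -2.0e-04 -1.0e+00] F [-0.6  0.  -4. ] w 0.0274
[[-0.001 -0.947 -0.32   0.081]
 [ 1.    -0.001 -0.     0.   ]
 [ 0.    -0.32   0.947 -0.141]
 [ 0.     0.     0.     1.   ]]
0.14 143 0.3943 0.4425 -0.3329 [91. 86. 81.]
0.15 113 0.3942 0.441 -0.3333 [84. 81. 78.]
0.16 66 0.4037 0.4319 -0.3238 [92. 91. 86.]
0.17 85 0.3787 0.4324 -0.3314 [90. 87. 82.]
0.18 116 0.382 0.4314 -0.3354 [74. 70. 65.]
0.19 119 0.3865 0.4318 -0.3371 [69. 66. 62.]
0.2 128 0.3951 0.4323 -0.3332 [68. 64. 60.]
0.21 73 0.4032 0.4309 -0.3271 [74. 71. 67.]
0.22 49 0.4054 0.4297 -0.3252 [54. 51. 46.]
0.23 48 0.4057 0.4293 -0.3337 [76. 73. 68.]
0.24 60 0.4077 0.4296 -0.3359 [65. 61. 56.]
0.25 70 0.4056 0.4297 -0.3362 [76. 71. 64.]
[10.8, -26.9, 0.3, 0.0, 0.0, -0.88, 255] 
[13.3, -25.8, 0.3, 0.0, 0.0, -0.88, 255] 
[15.6, -24.5, 0.3, 0.0, 0.0, -0.88, 255] 
[17.8, -23.0, 0.3, 0.0, 0.0, -0.88, 255] 
[19.8, -21.2, 0.3, 0.0, 0.0, -0.88, 255] 
[21.7, -19.3, 0.3, 0.0, 0.0, -0.88, 255] 
[23.3, -17.2, 0.3, 0.0, 0.0, -0.88, 255] 
[24.8, -15.0, 0.3, 0.0, 0.0, -0.88, 255] 
[26.1, -12.7, 0.3, 0.0, 0.0, -0.88, 255] 
[27.2, -10.2, 0.3, 0.0, 0.0, -0.88, 255] 
[28.0, -7.7, 0.3, 0.0, 0.0, -0.88, 255] 
[28.6, -5.0, 0.2, 0.0, 0.0, -0.88, 255] 
[28.9, -2.4, 0.3, 0.0, 0.0, -0.88, 255] 
[29.0, 0.3, 0.2, 0.0, 0.0, -0.88, 255] 
[28.9, 2.9, 0.3, -0.01, -0.0, -0.81, 255] |
```

Emit:
carry_out --pt "11 -27 0 0 0 -0.88 255" --pt "13 -26 0 0 0 -0.88 255" --pt "15.5 -24.5 0 0 0 -0.88 255" --pt "18 -23 0 0 0 -0.88 255" --pt "20 -21 0 0 0 -0.88 255"

```text
clock: 5.17
position: [0.4683, -0.1688, 0.2287]
tool_rot: [-3.14, 0.002, 0.486]
force: [0.4, -0.2, -3.3]
grip_width: 0.0271
```

Emit:
carry_out --pt "21.5 -19.5 0 0 0 -0.88 255" --pt "23.5 -17 0 0 0 -0.88 255" --pt "25 -15 0 0 0 -0.88 255" --pt "26 -12.5 0 0 0 -0.88 255" --pt "27 -10 0 0 0 -0.88 255"

```text
clock: 5.58
position: [0.5198, -0.0335, 0.2286]
tool_rot: [-3.14, 0.001, 0.947]
force: [0.1, -0.0, -3.2]
grip_width: 0.0276
```

Emit:
carry_out --pt "28 -7.5 0 0 0 -0.88 255" --pt "28.5 -5 0 0 0 -0.88 255" --pt "29 -2.5 0 0 0 -0.88 255" --pt "29 0 0 0 0 -0.88 255" --pt "29 3 0 0 0 -0.88 255"

```text
clock: 6.0
position: [0.571, 0.1022, 0.2283]
tool_rot: [-3.139, 0.001, 1.408]
force: [0.6, -0.9, -2.4]
grip_width: 0.0273
```

Emit:
carry_out --pt "0 0 10 0 0 0 255" --pt "0 0 20 0 0 0 255" --pt "0 0 15 0 0 0 255" --pt "0 0 8 0 0 0 255" --pt "0 0 0 0 0 0 255"

```text
clock: 6.42
position: [0.5701, 0.1004, 0.1743]
tool_rot: [-3.138, 0.002, 1.403]
force: [0.5, -0.5, -3.5]
grip_width: 0.0273
```

Emit:
carry_out --pt "0 0 0 0 0 0 255" --pt "0 0 0 0 0 0 255"

```text
clock: 6.58
position: [0.5717, 0.1007, 0.1773]
tool_rot: [3.141, -0.0, 1.403]
force: [0.6, 0.6, -2.9]
grip_width: 0.0274
```

```bash
python3 - <<'E'
from h import *
st(); f=grab('side'); g=grab('wrist'); t=grab('top')
a=f['color']; p=bot.observe()['position']
def px(f,X):
    c=np.linalg.inv(f['cam_to_world'])@np.append(X,1); q=f['K']@c[:3]; return (q[:2]/q[2]).astype(int)
o=[]
for k in(f,t):
    u,v=px(k,p-[0,0,.03]); print(u,v); o.append(cv2.resize(k['color'][v-45:v+45,u-45:u+45],(400,400),interpolation=cv2.INTER_CUBIC))
o.append(cv2.resize(g['color'],(533,400)))
im=cv2.resize(np.hstack(o),None,fx=.6,fy=.6); cv2.imwrite('pics/c1.png',im[:,:,::-1])
plan([(.5715,.1016,.165,80,2)],255)
E
```

```text
t6.58 [0.5717 0.1007 0.1773] yaw 80.37 z [ 5.e-04  1.e-04 -1.e+00] F [ 0.6  0.6 -2.9] w 0.0274
253 178
263 191
[0.3, -0.1, 6.2, 0.0, -0.0, 0.03, 255] 
[0.3, -0.2, 6.3, 0.01, -0.0, 0.04, 255] |
```

View pics/c1.png

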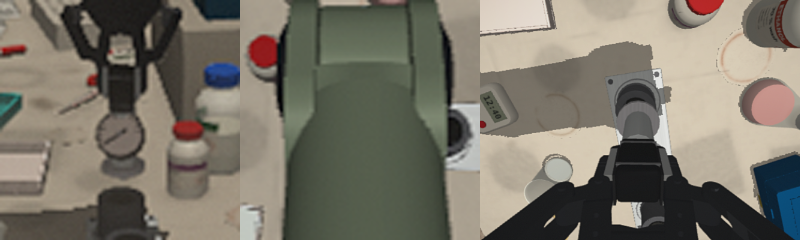

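The composite shows three views. In the side view (left) the dial faces the camera with its needle at lower left, and the flange is over the left foot at column 122. The top view is blocked by the arm. In the wrist view the beaker at (545,170) is clear. Now pressing in small steps.

Emit:
carry_out --pt "0 0 12 0 0 0 255" --pt "0 0 10 0 0 0 255" --pt "0 0 6 0 0 0 255" --pt "0 0 2 0 0 0 255" --pt "0 0 0 0 0 0 255"

```text
clock: 7.15
position: [0.5711, 0.1009, 0.1461]
tool_rot: [-3.141, 0.0, 1.403]
force: [-0.3, 1.4, 0.2]
grip_width: 0.0272
```

Emit:
carry_out --pt "0 0 1 0 0 0 255" --pt "0 0 1 0 0 0 255" --pt "0 0 1 0 0 0 255" --pt "0 0 0 0 0 0 255" --pt "0 0 0 0 0 0 255"

```text
clock: 7.57
position: [0.5713, 0.1009, 0.1439]
tool_rot: [-3.141, -0.0, 1.403]
force: [-1.7, 1.2, 0.6]
grip_width: 0.0276
```

Emit:
carry_out --pt "0 0 1 0 0 0 255" --pt "0 0 0 0 0 0 255" --pt "0 0 0 0 0 0 255"

```text
clock: 7.82
position: [0.5713, 0.1009, 0.1428]
tool_rot: [-3.141, 0.0, 1.403]
force: [-3.6, -0.1, 0.8]
grip_width: 0.0275
```

```bash
cat >>h.py <<'E'
def look(name):
    st(); f=grab('side'); p=bot.observe()['position']; c=np.linalg.inv(f['cam_to_world'])@np.append(p-[0,0,.05],1); q=f['K']@c[:3]; u,v=(q[:2]/q[2]).astype(int)
    im=cv2.resize(f['color'][v-30:v+30,u-30:u+30],(480,480),interpolation=cv2.INTER_CUBIC); cv2.imwrite('pics/'+name,im[:,:,::-1])
    np.save('pics/'+name+'.npy',f['color']); print(u,v); st()
E
python3 -c "
from h import *
look('p1.png')"
```

```text
t7.82 [0.5713 0.1009 0.1428] yaw 80.40 z [-1.e-04 -0.e+00 -1.e+00] F [-3.6 -0.1  0.8] w 0.0275
253 194
t7.87 [0.5713 0.1009 0.1428] yaw 80.40 z [-1.e-04 -0.e+00 -1.e+00] F [-3.5  0.4  0.2] w 0.0272
```

Emit:
carry_out --pt "0 0 1 0 0 0 255" --pt "0 0 0 0 0 0 255" --pt "0 0 0 0 0 0 255"

```text
clock: 8.12
position: [0.5714, 0.101, 0.1418]
tool_rot: [-3.141, 0.0, 1.403]
force: [-3.1, -0.6, 1.8]
grip_width: 0.027
```

Emit:
carry_out --pt "0 0 1 0 0 0 255" --pt "0 0 0 0 0 0 255" --pt "0 0 0 0 0 0 255"

```text
clock: 8.37
position: [0.5716, 0.1009, 0.1417]
tool_rot: [3.141, -0.001, 1.403]
force: [-6.9, 0.3, 19.1]
grip_width: 0.0274
```

```bash
python3 -c "
from h import *
look('p2.png')"
```

```text
t8.37 [0.5716 0.1009 0.1417] yaw 80.39 z [ 6.e-04  5.e-04 -1.e+00] F [-6.9  0.3 19.1] w 0.0274
253 195
t8.42 [0.5716 0.1009 0.1417] yaw 80.39 z [ 6.e-04  5.e-04 -1.e+00] F [-8.3  0.1 19.4] w 0.0274
```

View pics/p2.png

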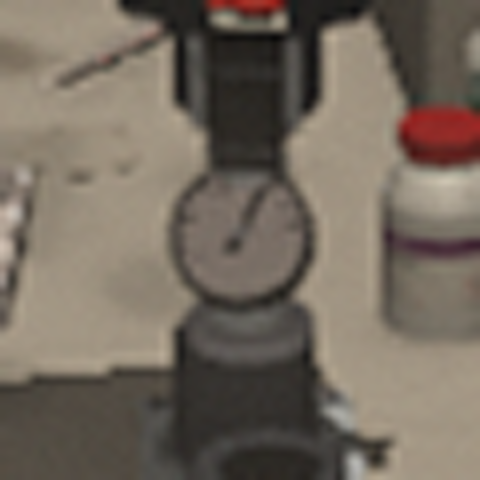

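The needle points up and right (tip at (265,190), hub at (233,245)), so it has turned about 150°: a pin travel near 8.5 mm. The flange is seated with 19 N. The left foot is sound. On to the middle foot.

Emit:
carry_out --pt "0 0 0 0 0 0 255" --pt "0 0 0 0 0 0 255" --pt "0 0 0 0 0 0 255" --pt "0 0 -10 0 0 0 255" --pt "0 0 -25 0 0 0 255"

```text
clock: 8.83
position: [0.5703, 0.1007, 0.1741]
tool_rot: [-3.139, 0.002, 1.403]
force: [-0.8, -0.7, -3.2]
grip_width: 0.027
```

```bash
python3 - <<'E'
from h import *
st();plan([(.5725,-.0046,.175,80,4),(.5725,-.0046,.148,80,3)],255)
E
```

```text
t8.83 [0.5703 0.1007 0.1741] yaw 80.40 z [-0.0033 -0.0014 -1.    ] F [-0.8 -0.7 -3.2] w 0.0270
[-25.9, 4.9, -0.2, -0.01, 0.0, 0.02, 255] 
[-25.8, 5.0, -0.2, -0.01, 0.01, 0.02, 255] 
[-25.9, 5.0, -0.2, -0.0, 0.0, 0.01, 255] 
[-25.8, 5.1, -0.1, -0.01, 0.01, 0.02, 255] |
[-0.0, 0.0, 9.0, 0.0, -0.0, -0.0, 255] 
[-0.0, 0.0, 9.0, 0.0, -0.0, -0.0, 255] 
[-0.0, 0.0, 9.0, 0.0, -0.0, -0.0, 255] |
```

Emit:
carry_out --pt "-20 3.6 0 0 0 0 255" --pt "-32 5.8 0 0 0 0 255" --pt "-32 5.8 0 0 0 0 255" --pt "-20 3.6 0 0 0 0 255" --pt "0 0 0 0 0 0 255"

```text
clock: 9.25
position: [0.5727, -0.0102, 0.1765]
tool_rot: [3.14, 0.002, 1.398]
force: [-0.3, 0.3, -3.6]
grip_width: 0.0268
```

Emit:
carry_out --pt "0 0 11 0 0 0 255" --pt "0 0 10 0 0 0 255" --pt "0 0 6 0 0 0 255" --pt "0 0 2 0 0 0 255" --pt "0 0 0 0 0 0 255"

```text
clock: 9.67
position: [0.5724, -0.004, 0.146]
tool_rot: [-3.141, 0.0, 1.404]
force: [-0.9, 0.5, -0.1]
grip_width: 0.0274
```

Emit:
carry_out --pt "0 0 1 0 0 0 255" --pt "0 0 1 0 0 0 255" --pt "0 0 1 0 0 0 255" --pt "0 0 0 0 0 0 255" --pt "0 0 0 0 0 0 255"

```text
clock: 10.08
position: [0.5726, -0.0045, 0.1439]
tool_rot: [-3.142, -0.0, 1.403]
force: [-1.0, 2.7, 1.1]
grip_width: 0.0273
```

Emit:
carry_out --pt "0 0 1 0 0 0 255" --pt "0 0 0 0 0 0 255" --pt "0 0 0 0 0 0 255"

```text
clock: 10.33
position: [0.5726, -0.0047, 0.1428]
tool_rot: [3.142, -0.0, 1.403]
force: [-1.2, 2.6, 0.4]
grip_width: 0.027
```

Emit:
carry_out --pt "0 0 1 0 0 0 255" --pt "0 0 0 0 0 0 255" --pt "0 0 0 0 0 0 255"

```text
clock: 10.58
position: [0.5726, -0.0047, 0.1418]
tool_rot: [3.141, -0.0, 1.403]
force: [-1.1, 3.3, 2.3]
grip_width: 0.0271
```

Emit:
carry_out --pt "0 0 1 0 0 0 255" --pt "0 0 0 0 0 0 255" --pt "0 0 0 0 0 0 255"

```text
clock: 10.83
position: [0.5729, -0.0047, 0.1417]
tool_rot: [3.141, -0.001, 1.403]
force: [-4.7, 3.9, 19.4]
grip_width: 0.0276
```

```bash
python3 -c "
from h import *
look('p3.png')"
```

```text
t10.83 [ 0.5729 -0.0047  0.1417] yaw 80.40 z [ 8.e-04  5.e-04 -1.e+00] F [-4.7  3.9 19.4] w 0.0276
256 210
t10.88 [ 0.5729 -0.0047  0.1417] yaw 80.40 z [ 8.e-04  5.e-04 -1.e+00] F [-5.5  3.8 19.6] w 0.0275
```

View pics/p3.png

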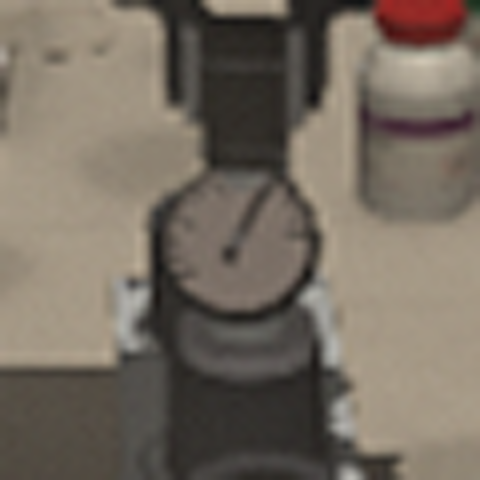

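The needle again runs from the hub (230,255) to upper right (270,185), the same as the left foot, so the middle foot is sound. On to the right foot.

Emit:
carry_out --pt "0 0 0 0 0 0 255" --pt "0 0 0 0 0 0 255" --pt "0 0 0 0 0 0 255" --pt "0 0 -10 0 0 0 255" --pt "0 0 -25 0 0 0 255"

```text
clock: 11.3
position: [0.5712, -0.0051, 0.1741]
tool_rot: [-3.138, 0.002, 1.403]
force: [-0.6, -0.2, -3.7]
grip_width: 0.0271
```

Emit:
carry_out --pt "-19 3.1 0 0 0 0 255" --pt "-31.5 5.1 0 0 0 0 255" --pt "-31.5 5.1 0 0 0 0 255" --pt "-19 3.1 0 0 0 0 255" --pt "0 0 0 0 0 0 255"

```text
clock: 11.72
position: [0.5712, -0.1127, 0.1763]
tool_rot: [3.141, 0.003, 1.398]
force: [-1.0, -0.7, -3.0]
grip_width: 0.0274
```

Emit:
carry_out --pt "0 0 11 0 0 0 255" --pt "0 0 10 0 0 0 255" --pt "0 0 6 0 0 0 255" --pt "0 0 2 0 0 0 255" --pt "0 0 0 0 0 0 255"

```text
clock: 12.13
position: [0.5715, -0.1062, 0.1458]
tool_rot: [-3.14, 0.0, 1.404]
force: [0.0, 1.4, -2.1]
grip_width: 0.0274
```

Emit:
carry_out --pt "0 0 1 0 0 0 255" --pt "0 0 1 0 0 0 255" --pt "0 0 1 0 0 0 255" --pt "0 0 0 0 0 0 255" --pt "0 0 0 0 0 0 255"

```text
clock: 12.55
position: [0.572, -0.107, 0.144]
tool_rot: [3.141, -0.0, 1.403]
force: [0.3, 1.4, -1.6]
grip_width: 0.0273
```

Emit:
carry_out --pt "0 0 1 0 0 0 255" --pt "0 0 0 0 0 0 255" --pt "0 0 0 0 0 0 255"

```text
clock: 12.8
position: [0.572, -0.1071, 0.1429]
tool_rot: [3.141, -0.0, 1.403]
force: [0.4, 1.6, -1.5]
grip_width: 0.0269
```

Force is markedly lower here, as a weak plunger would give. Seating the flange.

Emit:
carry_out --pt "0 0 1 0 0 0 255" --pt "0 0 0 0 0 0 255" --pt "0 0 0 0 0 0 255"

```text
clock: 13.05
position: [0.572, -0.1071, 0.1418]
tool_rot: [3.141, 0.0, 1.403]
force: [0.7, 0.1, -1.5]
grip_width: 0.0273
```

Emit:
carry_out --pt "0 0 1 0 0 0 255" --pt "0 0 0 0 0 0 255" --pt "0 0 0 0 0 0 255"

```text
clock: 13.3
position: [0.5722, -0.1072, 0.1417]
tool_rot: [3.141, -0.0, 1.403]
force: [-3.1, 2.0, 14.4]
grip_width: 0.0274
```

```bash
python3 -c "
from h import *
look('p4.png')"
```

```text
t13.30 [ 0.5722 -0.1072  0.1417] yaw 80.39 z [ 9.e-04  2.e-04 -1.e+00] F [-3.1  2.  14.4] w 0.0274
259 228
t13.35 [ 0.5722 -0.1071  0.1417] yaw 80.40 z [ 9.e-04  2.e-04 -1.e+00] F [-3.2  2.9 15.4] w 0.0274
```

View pics/p4.png

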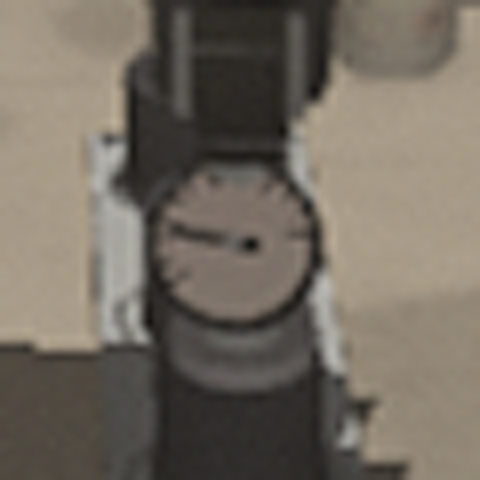

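Emit:
carry_out --pt "0 0 0 0 0 0 255" --pt "0 0 0 0 0 0 255" --pt "0 0 0 0 0 0 255"

```text
clock: 13.6
position: [0.5722, -0.1071, 0.1417]
tool_rot: [3.141, -0.0, 1.403]
force: [-2.9, 1.7, 15.5]
grip_width: 0.0276
```

The needle points left, from the hub (250,243) to (170,230): about 50° of travel, near 2.7 mm. The right foot is the weak one. Returning the gauge to where it was picked up.

Emit:
carry_out --pt "0 0 -10 0 0 0 255" --pt "0 0 -25 0 0 0 255" --pt "0 0 -30 0 0 0 255" --pt "0 0 -10 0 0 0 255" --pt "0 0 0 0 0 0 255"

```text
clock: 14.02
position: [0.5729, -0.1074, 0.2183]
tool_rot: [3.138, -0.0, 1.403]
force: [-0.6, -0.3, -3.6]
grip_width: 0.0276
```

```bash
python3 -c "
from h import *
st();plan([(.4175,-.3063,.20,1.2,14)],255)"
```

```text
t14.02 [ 0.5729 -0.1074  0.2183] yaw 80.39 z [ 3.9e-03 -2.0e-04 -1.0e+00] F [-0.6 -0.3 -3.6] w 0.0276
[-15.9, -8.6, 1.3, 0.0, 0.0, 0.94, 255] 
[-16.6, -7.0, 1.3, 0.0, 0.0, 0.94, 255] 
[-17.2, -5.3, 1.3, 0.0, 0.0, 0.94, 255] 
[-17.7, -3.6, 1.3, 0.0, 0.0, 0.94, 255] 
[-17.9, -1.8, 1.3, 0.0, 0.0, 0.94, 255] 
[-18.0, -0.1, 1.2, 0.0, 0.0, 0.94, 255] 
[-18.0, 1.7, 1.3, 0.0, 0.0, 0.94, 255] 
[-17.7, 3.5, 1.2, 0.0, 0.0, 0.94, 255] 
[-17.3, 5.2, 1.3, 0.0, 0.0, 0.94, 255] 
[-16.7, 6.9, 1.2, 0.0, 0.0, 0.94, 255] 
[-15.9, 8.4, 1.3, 0.0, 0.0, 0.94, 255] 
[-15.0, 10.0, 1.2, 0.0, 0.0, 0.94, 255] 
[-14.0, 11.4, 1.3, 0.0, 0.0, 0.94, 255] 
[-12.7, 12.7, 1.2, 0.01, -0.04, 0.98, 255] |
```

Emit:
carry_out --pt "-16 -8.6 1 0 0 0.94 255" --pt "-16.6 -7 1 0 0 0.94 255" --pt "-17.2 -5.3 1 0 0 0.94 255" --pt "-17.7 -3.6 1 0 0 0.94 255" --pt "-18 -1.8 1 0 0 0.94 255"

```text
clock: 14.43
position: [0.5151, -0.1787, 0.2094]
tool_rot: [-3.14, 0.001, 0.906]
force: [0.8, -0.1, -2.5]
grip_width: 0.0273
```

Emit:
carry_out --pt "-18 0 1 0 0 0.94 255" --pt "-18 1.7 1 0 0 0.94 255" --pt "-17.7 3.5 1 0 0 0.94 255" --pt "-17.3 5.2 1 0 0 0.94 255" --pt "-16.7 6.9 1 0 0 0.94 255"

```text
clock: 14.85
position: [0.4597, -0.2498, 0.2046]
tool_rot: [-3.141, 0.001, 0.414]
force: [-0.1, -0.1, -2.4]
grip_width: 0.0273
```

Emit:
carry_out --pt "-16 8.4 1 0 0 0.94 255" --pt "-15 10 1 0 0 0.94 255" --pt "-14 11.4 1 0 0 0.94 255" --pt "-12.7 12.7 1 0 0 0.98 255" --pt "0 0 0 0 0 0 255"

```text
clock: 15.27
position: [0.4135, -0.3085, 0.2007]
tool_rot: [3.141, 0.002, 0.011]
force: [-1.4, -0.7, -2.6]
grip_width: 0.0272
```

Emit:
carry_out --pt "0 0 0 0 0 0 255" --pt "0 0 0 0 0 0 255" --pt "0 0 0 0 0 0 255"

```text
clock: 15.52
position: [0.4166, -0.3055, 0.2013]
tool_rot: [-3.141, 0.001, 0.023]
force: [-0.6, -0.6, -3.3]
grip_width: 0.0274
```

```bash
python3 -c "
from h import *
st();plan([(.4175,-.3063,.125,1.2,3)],255)"
```

```text
t15.52 [ 0.4166 -0.3055  0.2013] yaw 1.31 z [-7.e-04  4.e-04 -1.e+00] F [-0.6 -0.6 -3.3] w 0.0274
[0.3, 0.3, 25.4, -0.0, 0.0, 0.01, 255] 
[0.3, 0.3, 25.4, -0.0, 0.0, 0.0, 255] 
[0.3, 0.2, 25.5, -0.0, 0.01, 0.01, 255] |
```

Emit:
carry_out --pt "1 0.8 22 0 0 0 255" --pt "0 0 27 0 0 0 255" --pt "0 0 20 0 0 0 255" --pt "0 0 7 0 0 0 255" --pt "0 0 0 0 0 0 255"

```text
clock: 15.93
position: [0.417, -0.3064, 0.1246]
tool_rot: [-3.141, 0.002, 0.022]
force: [-0.9, -0.3, -2.1]
grip_width: 0.0273
```

Emit:
carry_out --pt "0 0 4 0 0 0 255" --pt "0 0 4 0 0 0 255" --pt "0 0 4 0 0 0 255" --pt "0 0 3 0 0 0 255" --pt "0 0 2 0 0 0 255"

```text
clock: 16.35
position: [0.4176, -0.307, 0.1088]
tool_rot: [3.142, -0.0, 0.021]
force: [-0.9, -0.2, -3.0]
grip_width: 0.0277
```

Emit:
carry_out --pt "0 0 1 0 0 0 255" --pt "0 0 1 0 0 0 255" --pt "0 0 0 0 0 0 255" --pt "0 0 0 0 0 0 255"

```text
clock: 16.68
position: [0.4174, -0.3071, 0.1069]
tool_rot: [3.142, -0.0, 0.021]
force: [0.1, -0.0, -3.1]
grip_width: 0.0274
```

Emit:
carry_out --pt "0 0 1.2 0 0 0 255" --pt "0 0 0 0 0 0 255" --pt "0 0 0 0 0 0 255"

```text
clock: 16.93
position: [0.4175, -0.3072, 0.1058]
tool_rot: [3.141, -0.0, 0.021]
force: [-0.0, -0.5, 0.6]
grip_width: 0.0271
```

Emit:
carry_out --pt "0 0 0 0 0 0 150" --pt "0 0 0 0 0 0 80" --pt "0 0 0 0 0 0 0" --pt "0 0 0 0 0 0 0" --pt "0 0 0 0 0 0 0"

```text
clock: 17.35
position: [0.4174, -0.307, 0.1056]
tool_rot: [3.142, -0.0, 0.021]
force: [0.4, 0.2, 0.4]
grip_width: 0.0815
```

Emit:
carry_out --pt "0 0 -20 0 0 0 0" --pt "0 0 -35 0 0 0 0" --pt "0 0 -40 0 0 0 0" --pt "0 0 -25 0 0 0 0" --pt "0 0 0 0 0 0 0"

```text
clock: 17.77
position: [0.4186, -0.3084, 0.23]
tool_rot: [3.139, -0.005, 0.021]
force: [0.8, -0.7, -0.6]
grip_width: 0.0856
```

```bash
python3 - <<'E'
from h import *
st(); f=grab('wrist','w2.png');P=cloud(f)
m=(P[...,2]>.125)&(P[...,2]<.155)&(abs(P[...,0]-.4185)<.05)&(abs(P[...,1]+.308)<.05)
q=P[m];print(len(q),q[:,2].mean(),cv2.minAreaRect(q[:,:2].astype(np.float32)))
plan([(.572,-.107,.215,30,7)])
E
```

```text
t17.77 [ 0.4186 -0.3084  0.23  ] yaw 1.18 z [ 0.0054 -0.0025 -1.    ] F [ 0.8 -0.7 -0.6] w 0.0856
1302 0.13830645353769652 ((0.41619086265563965, -0.3071533143520355), (0.025022896006703377, 0.028279930353164673), 0.9343242049217224)
[22.6, -28.2, 1.9, 0.0, 0.0, -0.69, 0] 
[24.5, -26.5, 1.8, 0.0, 0.0, -0.69, 0] 
[26.4, -24.6, 1.9, 0.0, 0.0, -0.69, 0] 
[28.1, -22.6, 1.8, 0.0, 0.0, -0.69, 0] 
[29.6, -20.6, 1.9, 0.0, 0.0, -0.69, 0] 
[31.0, -18.4, 1.8, 0.0, 0.0, -0.69, 0] 
[32.3, -16.1, 1.9, 0.03, -0.03, -0.66, 0] |
```

The gauge is back in its stand, with the block within 0.6 mm of its original place and at the same height. Now the weak right foot, with the jaws along x to stay clear of its neighbour.

```bash
python3 -c "
from h import *
plan([(.572,-.107,.16,85,15)])"
```

```text
[10.5, -13.1, 4.5, 0.0, 0.0, -0.93, 0] 
[11.7, -12.1, 4.5, 0.0, 0.0, -0.93, 0] 
[12.9, -10.9, 4.5, 0.0, 0.0, -0.93, 0] 
[13.9, -9.6, 4.5, 0.0, 0.0, -0.93, 0] 
[14.7, -8.2, 4.5, 0.0, 0.0, -0.93, 0] 
[15.4, -6.7, 4.5, 0.0, 0.0, -0.93, 0] 
[16.0, -5.2, 4.6, 0.0, 0.0, -0.93, 0] 
[16.4, -3.6, 4.5, 0.0, 0.0, -0.93, 0] 
[16.7, -2.0, 4.6, 0.0, 0.0, -0.93, 0] 
[16.8, -0.3, 4.5, 0.0, 0.0, -0.93, 0] 
[16.8, 1.3, 4.6, 0.0, 0.0, -0.93, 0] 
[16.6, 3.0, 4.5, 0.0, 0.0, -0.93, 0] 
[16.2, 4.6, 4.6, 0.0, 0.0, -0.93, 0] 
[15.7, 6.1, 4.5, 0.0, 0.0, -0.93, 0] 
[15.0, 7.6, 4.6, 0.04, 0.01, -0.94, 0] |
```

Emit:
carry_out --pt "10.5 -13 2 0 0 -0.93 0" --pt "11.7 -12 2 0 0 -0.93 0" --pt "13 -11 3 0 0 -0.93 0" --pt "14 -9.6 4 0 0 -0.93 0" --pt "14.7 -8.2 5 0 0 -0.93 0"

```text
clock: 18.23
position: [0.469, -0.2392, 0.2087]
tool_rot: [-3.141, 0.0, 0.513]
force: [1.0, -0.1, 0.3]
grip_width: 0.0853
```

Emit:
carry_out --pt "15.4 -6.7 5 0 0 -0.93 0" --pt "16 -5.2 5 0 0 -0.93 0" --pt "16.4 -3.6 5 0 0 -0.93 0" --pt "16.7 -2 5 0 0 -0.93 0" --pt "16.8 0 5 0 0 -0.93 0"

```text
clock: 18.65
position: [0.52, -0.1726, 0.1834]
tool_rot: [-3.14, 0.0, 1.0]
force: [0.2, -0.2, -0.1]
grip_width: 0.0854
```

Emit:
carry_out --pt "16.8 1.3 5 0 0 -0.93 0" --pt "16.6 3 5 0 0 -0.93 0" --pt "16.2 4.6 5 0 0 -0.93 0" --pt "15.7 6 5 0 0 -0.93 0" --pt "15 7.6 5 0 0 -0.94 0"

```text
clock: 19.07
position: [0.5711, -0.1059, 0.1583]
tool_rot: [-3.14, -0.0, 1.488]
force: [0.1, 0.2, -0.8]
grip_width: 0.0859
```

Emit:
carry_out --pt "0 0 0 0 0 0 0" --pt "0 0 0 0 0 0 0" --pt "0 0 0 0 0 0 0"

```text
clock: 19.32
position: [0.5706, -0.1073, 0.159]
tool_rot: [-3.14, 0.0, 1.481]
force: [-0.7, -0.4, 0.2]
grip_width: 0.0857
```

```bash
python3 - <<'E'
from h import *
st(); f=grab('wrist','w3.png');P=cloud(f)
for c in((.572,-.107),(.573,-.0046),(.57,.1)):
    m=(P[...,2]>.046)&(P[...,2]<.062)&(abs(P[...,0]-c[0])<.045)&(abs(P[...,1]-c[1])<.045)
    q=P[m]
    if len(q)>5: print(len(q),q[:,2].mean(),cv2.minEnclosingCircle(q[:,:2].astype(np.float32)))
f=grab('side');S=cloud(f)
for c in((.572,-.107),(.573,-.0046),(.57,.1)):
    q=S[(S[...,2]>.05)&(S[...,2]<.058)&(abs(S[...,0]-c[0])<.045)&(abs(S[...,1]-c[1])<.045)]
    if len(q)>5: print('side',len(q),cv2.minEnclosingCircle(q[:,:2].astype(np.float32)))
plan([(.572,-.107,.10,85,2)])
E
```

```text
t19.32 [ 0.5706 -0.1073  0.159 ] yaw 84.83 z [-1.2e-03 -1.0e-04 -1.0e+00] F [-0.7 -0.4  0.2] w 0.0857
3521 0.051910225308247925 ((0.5693926215171814, -0.10616620630025864), 0.028015289455652237)
4930 0.05207326057961267 ((0.5709763765335083, -0.0043098716996610165), 0.02806616760790348)
side 179 ((0.57004714012146, -0.10985434055328369), 0.028922870755195618)
side 145 ((0.5702429413795471, -0.0056920540519058704), 0.029863230884075165)
side 113 ((0.5694935321807861, 0.1003250852227211), 0.028757916763424873)
[0.3, 0.6, 29.7, -0.0, 0.0, -0.01, 0] 
[0.3, 0.6, 29.8, -0.0, 0.0, -0.02, 0] |
```

View pics/w3.png

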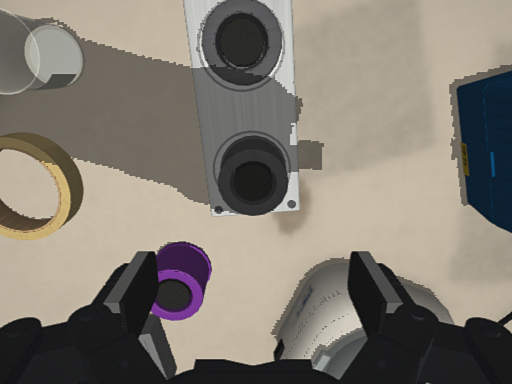

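The wrist view shows the right foot at (253,180), midway between the fingers (columns 156 and 350). The purple one at (180,285) and the white machine are clear of the descent.

Emit:
carry_out --pt "0 0 22 0 0 0 0" --pt "0 0 32 0 0 0 0" --pt "0 0 35 0 0 0 0" --pt "0 0 27 0 0 0 0" --pt "0 0 12 0 0 0 0" --force 50

```text
clock: 19.83
position: [0.5694, -0.107, 0.0286]
tool_rot: [-3.138, 0.0, 1.481]
force: [0.7, -0.2, 0.5]
grip_width: 0.0855
```

Emit:
carry_out --pt "0 0 5 0 0 0 0" --pt "0 0 0 0 0 0 0" --pt "0 0 0 0 0 0 60" --pt "0 0 0 0 0 0 90" --pt "0 0 0 0 0 0 120"

```text
clock: 20.25
position: [0.572, -0.1069, 0.0283]
tool_rot: [3.14, -0.0, 1.483]
force: [-11.7, 2.2, 32.0]
grip_width: 0.0541
```

Emit:
carry_out --pt "0 0 0 0 0 0 160" --pt "0 0 0 0 0 0 255" --pt "0 0 0 0 0 0 255" --pt "0 0 0 0 0 0 255" --pt "0 0 0 0 0 0 255"

```text
clock: 20.67
position: [0.572, -0.1069, 0.0284]
tool_rot: [3.14, -0.0, 1.482]
force: [-3.6, 0.5, 15.7]
grip_width: 0.0542
```

Emit:
carry_out --pt "0 0 -6 0 0 0 255" --pt "0 0 -20 0 0 0 255" --pt "0 0 -30 0 0 0 255" --pt "0 0 -30 0 0 0 255" --pt "0 0 -14 0 0 0 255"

```text
clock: 21.08
position: [0.5724, -0.1072, 0.1307]
tool_rot: [3.138, -0.0, 1.482]
force: [0.9, 0.1, -1.7]
grip_width: 0.0539
```

```bash
python3 -c "
from h import *
st();plan([(.50,.13,.126,85,8),(.417,.2935,.126,85,6)],255)"
```

```text
t21.08 [ 0.5724 -0.1072  0.1307] yaw 84.94 z [ 3.9e-03 -3.0e-04 -1.0e+00] F [ 0.9  0.1 -1.7] w 0.0539
[28.7, -11.6, 0.5, 0.0, -0.0, -0.0, 255] 
[28.7, -11.6, 0.5, 0.01, -0.0, -0.0, 255] 
[28.7, -11.6, 0.6, 0.0, -0.0, -0.0, 255] 
[28.7, -11.6, 0.6, 0.01, -0.0, -0.0, 255] 
[28.8, -11.7, 0.6, 0.0, -0.0, -0.0, 255] 
[28.7, -11.6, 0.5, 0.01, -0.0, -0.0, 255] 
[28.8, -11.7, 0.6, 0.0, -0.0, -0.01, 255] 
[28.8, -11.6, 0.6, 0.01, -0.0, -0.0, 255] |
[25.9, -16.2, -0.0, -0.0, -0.0, -0.0, 255] 
[25.9, -16.1, -0.0, -0.0, -0.0, -0.0, 255] 
[25.9, -16.2, -0.0, -0.0, -0.0, -0.0, 255] 
[26.0, -16.1, -0.0, -0.0, -0.0, -0.0, 255] 
[25.9, -16.2, -0.0, -0.0, -0.0, -0.0, 255] 
[26.0, -16.1, -0.0, -0.0, -0.0, -0.0, 255] |
```

Emit:
carry_out --pt "20 -8 0 0 0 0 255" --pt "29 -11.6 0 0 0 0 255" --pt "29 -11.6 0 0 0 0 255" --pt "29 -11.6 0 0 0 0 255" --pt "29 -11.6 0 0 0 0 255"

```text
clock: 21.5
position: [0.5285, 0.0348, 0.1275]
tool_rot: [3.141, -0.001, 1.483]
force: [0.3, -0.1, -3.1]
grip_width: 0.0539
```

Emit:
carry_out --pt "29 -11.6 0 0 0 0 255" --pt "29 -11.6 0 0 0 0 255" --pt "29 -11.6 0 0 0 0 255" --pt "28 -15 0 0 0 0 255" --pt "26 -16 0 0 0 0 255"

```text
clock: 21.92
position: [0.4754, 0.1815, 0.1274]
tool_rot: [3.141, -0.001, 1.483]
force: [0.5, 0.3, -1.7]
grip_width: 0.0538
```

Emit:
carry_out --pt "26 -16 0 0 0 0 255" --pt "26 -16 0 0 0 0 255" --pt "26 -16 0 0 0 0 255" --pt "26 -16 0 0 0 0 255" --pt "0 0 0 0 0 0 255"

```text
clock: 22.33
position: [0.4183, 0.2946, 0.1271]
tool_rot: [-3.141, -0.003, 1.489]
force: [-1.0, -0.0, -2.6]
grip_width: 0.0539
```

Emit:
carry_out --pt "0 0 0 0 0 0 255" --pt "0 0 0 0 0 0 255"

```text
clock: 22.5
position: [0.4214, 0.2887, 0.1271]
tool_rot: [3.141, -0.0, 1.483]
force: [0.6, 0.7, -3.3]
grip_width: 0.054
```

```bash
python3 - <<'E'
from h import *
st()
for n in('wrist','side'):
    f=grab(n,n+'4.png');P=cloud(f)
    q=P[(P[...,2]>.015)&(P[...,2]<.03)&(abs(P[...,0]-.417)<.09)&(abs(P[...,1]-.293)<.09)]
    print(n,len(q),cv2.minAreaRect(q[:,:2].astype(np.float32)))
plan([(.417,.293,.05,85,3)],255)
E
```

```text
t22.50 [0.4214 0.2887 0.1271] yaw 84.97 z [ 5.e-04  2.e-04 -1.e+00] F [ 0.6  0.7 -3.3] w 0.0540
wrist 3019 ((0.41518014669418335, 0.29517075419425964), (0.12832650542259216, 0.1303398311138153), 85.20755004882812)
side 187 ((0.418268084526062, 0.29206666350364685), (0.1385345757007599, 0.12956976890563965), 85.51771545410156)
[1.5, -1.8, 25.7, 0.0, -0.0, -0.01, 255] 
[1.5, -1.7, 25.6, 0.0, -0.0, -0.01, 255] 
[1.5, -1.8, 25.7, 0.0, -0.0, -0.0, 255] |
```

Three views agree on the tray centre to about 3 mm. Lowering.

Emit:
carry_out --pt "2 -2 20 0 0 0 255" --pt "1.5 -1.7 28 0 0 0 255" --pt "1 -1.5 22 0 0 0 255" --pt "0 0 12 0 0 0 255" --pt "0 0 8 0 0 0 255"

```text
clock: 23.02
position: [0.4165, 0.2926, 0.0353]
tool_rot: [-3.141, 0.001, 1.481]
force: [0.1, -0.7, -2.6]
grip_width: 0.0539
```

Emit:
carry_out --pt "0 0 4 0 0 0 255" --pt "0 0 3 0 0 0 255" --pt "0 0 2 0 0 0 255" --pt "0 0 1 0 0 0 255" --pt "0 0 0 0 0 0 255"

```text
clock: 23.43
position: [0.4167, 0.294, 0.027]
tool_rot: [3.141, -0.0, 1.483]
force: [-0.5, 0.3, -2.2]
grip_width: 0.054
```

Emit:
carry_out --pt "0 0 0.7 0 0 0 255" --pt "0 0 0 0 0 0 255" --pt "0 0 0 0 0 0 255"

```text
clock: 23.68
position: [0.4167, 0.2941, 0.0265]
tool_rot: [3.141, -0.001, 1.483]
force: [-1.1, -1.3, 5.6]
grip_width: 0.0537
```

Contact, +8 N relative to hanging. Releasing only part way, so the fingers stay inside the walls, then rising clear.

Emit:
carry_out --pt "0 0 0 0 0 0 80" --pt "0 0 0 0 0 0 60" --pt "0 0 0 0 0 0 50" --pt "0 0 0 0 0 0 50" --pt "0 0 0 0 0 0 50"

```text
clock: 24.1
position: [0.4165, 0.2939, 0.0259]
tool_rot: [3.142, 0.0, 1.483]
force: [-0.3, 0.5, 0.2]
grip_width: 0.0687
```

Emit:
carry_out --pt "0 0 -8 0 0 0 50" --pt "0 0 -25 0 0 0 50" --pt "0 0 -35 0 0 0 50" --pt "0 0 -40 0 0 0 0" --pt "0 0 -40 0 0 0 0"

```text
clock: 24.52
position: [0.4161, 0.2932, 0.1759]
tool_rot: [-3.141, 0.001, 1.482]
force: [-0.2, 0.8, 0.9]
grip_width: 0.0852
```

Emit:
carry_out --pt "0 0 0 0 0 0 0" --pt "0 0 0 0 0 0 0" --pt "0 0 0 0 0 0 0"

```text
clock: 24.77
position: [0.4161, 0.294, 0.1741]
tool_rot: [-3.142, -0.0, 1.483]
force: [0.9, -0.5, 0.2]
grip_width: 0.0854
```

```bash
python3 - <<'E'
from h import *
st(); f=grab('side','s5.png'); w=grab('wrist'); t=grab('top')
for n,k in(('side',f),('wrist',w)):
    S=cloud(k)
    for c,z in(((.417,.294),.052),((.573,-.0046),.054),((.57,.1),.054)):
        q=S[(abs(S[...,2]-z)<.005)&(abs(S[...,0]-c[0])<.045)&(abs(S[...,1]-c[1])<.045)]
        if len(q)>5: print(n,c,len(q),q[:,2].mean().round(4),cv2.minEnclosingCircle(q[:,:2].astype(np.float32)))
    q=S[(S[...,2]>.09)&(S[...,2]<.15)&(abs(S[...,0]-.4185)<.04)&(abs(S[...,1]+.308)<.04)]
    if len(q)>5: print('gauge',q.max(0),cv2.minAreaRect(q[:,:2].astype(np.float32)))
s=cv2.resize(f['color'][150:340,150:340],(400,400)); im=np.hstack([s,cv2.resize(w['color'],(400,300))[:300].repeat(1,0) if 0 else cv2.copyMakeBorder(cv2.resize(w['color'],(400,300)),0,100,0,0,0)])
cv2.imwrite('pics/end.png',im[:,:,::-1])
E
```

```text
t24.77 [0.4161 0.294  0.1741] yaw 84.98 z [-0.e+00  4.e-04 -1.e+00] F [ 0.9 -0.5  0.2] w 0.0854
side (0.417, 0.294) 84 0.0499 ((0.4183838367462158, 0.29038000106811523), 0.02859414927661419)
side (0.573, -0.0046) 156 0.0522 ((0.5735827684402466, -0.0077912816777825356), 0.02983696758747101)
side (0.57, 0.1) 127 0.0519 ((0.568651020526886, 0.09906419366598129), 0.02957806922495365)
gauge [ 0.43153541 -0.29670608  0.14289118] ((0.4185139536857605, -0.3111732006072998), (0.025855427607893944, 0.02851293422281742), 1.137856125831604)
wrist (0.417, 0.294) 3004 0.0501 ((0.41534504294395447, 0.2946537137031555), 0.02785145305097103)
```

View pics/end.png

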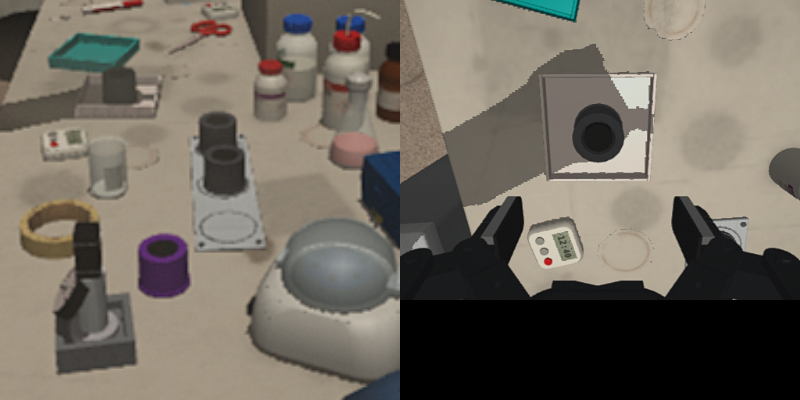

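The final view shows the weak foot upright in the white tray (598,130 right panel). The gauge is upright in its stand (95,300), two feet are on their marks, and the beaker (107,168) and flask (355,130) are standing. Handing in.

```bash
python3 -c "
from workcell import bot
print(bot.job_done())"
```

```text
the job is handed in; nothing more can be done
None
```

The job is done and handed in at about 25 s: the right foot was the weak one, and it now stands upright in the white tray.

- **Presses:** I pressed each foot in turn, left to right, until the flange sat flat on the rim. The seating force was 14–19 N and the tool height was 0.1417 m each time.
- **Readings:** on the left and middle feet the needle turned about 150°, which is roughly 8.5 mm of pin travel. On the right foot it turned only about 50°, roughly 2.7 mm. The force on the tool just before the flange seated agreed: about 4–5 N of pin load on the two sound feet, about 1.5 N on the right one.
- **Last checks:**
  - The gauge is upright in its stand, within 1 mm of where it started.
  - The weak foot's rim is about 50 mm up, near the middle of the tray.
  - The two sound feet measured within about 4 mm of where they were before, which is within the spread between cameras.
  - In the last picture the beaker and flask are standing.
  - The gripper was open and clear of everything.
- **Disagreements:** the cameras differed from each other by 2–4 mm in places. Closing on the weak foot briefly showed 32 N at the wrist, well below the 120 N limit. No check failed.

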